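# Close the pin tin and book it in with the hand scanner

### The job

Book the tin in: tip its open lid shut, then take the scanner out of its tray, point its window squarely at the bar label on the lid from about 10 cm and hold it steady there for at least a second, and then do the same with the bar label on the tilted wooden stand. Last, gently set the scanner back in its tray, upright, and let go. Leave the pale lining strip and the tape roll where they lie.

Things in the scene. Friction and masses are not known exactly. Their poses are not given: they have to be found in the camera images.
- scanner: hand scanner, 106 mm tall, standing upright on its head: a grey head with rubber rim, 50 mm (x) by 66 mm (y) and 24 mm high at the bottom, narrowing to a black upright handle (34 mm along x, 44 mm along y, from 37 to 104 mm above the underside; take it across the 34 mm, along x). Origin: centre of the underside. z points up the handle; it looks along -z, out of its underside. 0.22 kg give or take 20 %.
- scanner_center (a point): centre of the scanner, on its axis 53 mm above its underside (half-way up); the best place to grip lies 10 to 30 mm above this point. Axes as scanner.
- scanner_window (a point): centre of the scanner's window, in its flat underside. Axes as scanner: it looks along its -z.
- dock_floor (a point): centre of the inner floor of the scanner's black open tray, 5 mm above the table. The tray is fixed, 72 x 88 mm outside (x, y), 62 x 78 mm inside, its rim 18 mm above the table. The scanner stands in it with 6 mm play all round; its axes lie along the tray's at the start, within 0.08 rad.
- job_tag (a point): centre of the face of the bar label (48 x 76 mm) on the fixed tilted wooden stand (base 76 x 96 mm), about 50 mm above the table. z is the outward normal of the label, tilted 0.35 rad from vertical towards the stand's front, which looks roughly to the robot; y runs level along the label's long side. The highest edge of the stand lies 66 mm above the table.
- tin_label (a point): centre of the bar label (44 x 66 mm) on the outside of the lid of the grey tin; z is its outward normal. With the lid shut it faces up, 37 mm above the table, over the middle of the tin. The tin is fixed, 80 x 108 mm and 36 mm high.
- tin_hinge (a point): middle of the lid's hinge line, 32 mm above the table, at the back of the tin. z is up; +x points out of the back of the tin, -x across the tin to its front; y runs along the hinge. The lid is a flat tray, 75 mm long from the hinge, 110 mm along the hinge and 4 mm thick with an 11 mm rim; its outer face lies 4 mm outside the hinge. Standing open it leans a little past upright, its edge about 105 mm above the table.
- tin_lid (a joint): angle of the tin's lid in rad: 0 shut, 1.83 fully open. The lid is light; its stiff hinge holds it wherever it is left while it stands steeper than about 45 degrees and lets it sink only slowly below that, so it has to be pushed over from behind and pressed down until shut (a newton or two).
- lining: loose pale kerfed lining strip, 14 x 118 x 16 mm, lying on the table; origin: centre of its underside. Not to be disturbed.
- tape: loose yellow tape roll, 50 mm across and 19 mm high, lying flat on the table; origin: centre of its underside. Not to be disturbed.

How it is judged (in metres and radians):
On the way, in this order (a step that is already met when the one before it is completed fails the run):
1. the lid of the tin is shut (value of joint tin_lid below 0.06 rad), for 0.2 s.
2. the scanner is lifted out of its tray (distance between scanner_window and dock_floor above 0.05 m), for 0.1 s.
3. the scanner is aimed squarely at the label on the shut lid and held steady for 1 s: label centre within 15 mm of its axis in x and y, 50 to 150 mm off, within 0.2 rad of square (x of tin_label in the frame of scanner_window between -0.015 and 0.015 m and y of tin_label in the frame of scanner_window between -0.015 and 0.015 m and z of tin_label in the frame of scanner_window between -0.15 and -0.05 m and angle between the z axis of scanner_window and the z axis of tin_label, either way round below 0.2 rad and linear speed of scanner below 0.03 m/s and angular speed of scanner below 0.2 rad/s and value of joint tin_lid below 0.06 rad), for 1 s.
4. the scanner is aimed in the same way at the label on the tilted stand and held steady for 1 s (x of job_tag in the frame of scanner_window between -0.015 and 0.015 m and y of job_tag in the frame of scanner_window between -0.015 and 0.015 m and z of job_tag in the frame of scanner_window between -0.15 and -0.05 m and angle between the z axis of scanner_window and the z axis of job_tag, either way round below 0.2 rad and linear speed of scanner below 0.03 m/s and angular speed of scanner below 0.2 rad/s), for 1 s.
5. the scanner stands in its tray again, let go (horizontal distance between scanner_window and dock_floor below 0.012 m and distance between scanner_window and dock_floor below 0.013 m and angle between scanner's own z axis and vertical below 0.06 rad and contact force between scanner and the fingers below 0.05 N), for 0.2 s.
At the end, for the whole second after the job is handed in: the scanner stands upright (within 0.06 rad), released and at rest on the floor of its tray (underside centre within 12 mm of the tray's centre), and the tin's lid is shut (within 0.06 rad) (all of step 5 and value of joint tin_lid below 0.06 rad and linear speed of scanner below 0.02 m/s); the robot touches nothing.
It fails at once if the lining strip is moved more than 30 mm (distance of lining from where it was at the start of the episode above 0.03 m).
It fails at once if the tape roll is moved more than 30 mm (distance of tape from where it was at the start of the episode above 0.03 m).
It fails at once if the scanner is dropped or slammed into its tray (faster than 0.6 m/s within 50 mm of its place) (distance between scanner_window and dock_floor below 0.05 m and linear speed of scanner above 0.6 m/s).
It also fails if it takes over 64 s, if anything falls off the work surface, if the arm or the gripper's body presses on something with over 40 N, if the wrist force passes 120 N, or if a joint passes its speed limit or range.

### The arm

A 6-joint arm with a two-finger parallel gripper is mounted at the origin on a cart in front of the work surface, level with it; the furniture and walls round the work are solid. World frame = base frame: x ahead of the robot, y to its left, z up, the work surface at z = 0. Lengths are in m, angles in degrees, forces in N, time in s.
With the tool pointing down it reaches from about 0.4 to 0.825 m from the base axis. Payload 7 kg.
Tool frame: the origin (TCP) lies midway between the tips of the shut fingers; the grasp point (between the pads) lies 19 mm behind it; z points along the fingers, y is the line along which they close (so a half turn about z gives the same grasp; the last joint's range is limited). The gripper opens to 88 mm and grips with 3 to 60 N. Pads are 19 mm wide; open, the fingers measure 130 mm over their backs; the gripper's body (78 mm by 193 mm) begins 47 mm behind the grasp point.
Start: joints at [92.71, 20.546, 0.682, 0, -70.136, -16.507], TCP at [0.161, 0.655, 0.227] pointing down, gripper open.
Joint ranges: [-176.03, 176.03], [-82.01, 121.73], [-58.28, 71.71], [-173.87, 95.51], [-174.79, -0.11], [-173.66, 173.66]. Speed limits (degrees/s): [136.94, 136.94, 172.46, 180, 180, 180].

### API

Orientations are given as a 3x3 rotation matrix whose columns are the frame's x, y, z axes.
In Python, from rig import robot gives the robot as it stands. Calls block until the motion is done:
- robot.goto(position, orientation): joint-space move of the TCP to a pose.
- robot.servo_line(position, ori=None, speed=0.15): straight line of the TCP; ori=None keeps the orientation; speed is the mean speed in m/s.
- robot.movej(angles): joint-space move.
- robot.move_gripper(opening): opening from 0.0 (shut) to 1.0 (fully open); the grip force is fixed at half the most; returns when the fingers have stopped.
- robot.dwell(seconds).
- robot.ik(position, orientation): joint angles nearest the present ones, or None.
- robot.grab_frame(name): name is "side" or "top" or "wrist"; returns (picture, depth): 480x640x3 uint8, red, green, blue; 480x640 float32, m along the optical axis (not along the pixel's ray), 0 where there is no reading.
- robot.camera_info(name): a dict with "vfov" (degrees; the focal length in pixels is half the picture's height over the tangent of half this angle, whatever the lens; pixels are square), "cx", "cy" (the principal point, pixels), "view" (4x4, takes a point from world to camera coordinates); the wrist camera has in their place "T_tool_cam" (4x4, takes a point from camera to tool coordinates, whose origin is the TCP and whose axes are the flange's). Camera axes: x right, y down, z forward; pixel columns grow to the right and rows downward; lengths in m; the calibration is good to about 2 mm. A picture is of the moment at which its call begins: read the wrist's pose just before it. camera_info takes no time and is no camera call.
A pose or a line that the arm cannot do raises robot.Unreachable and nothing moves.
- robot.job_done(): hands the job in; it is judged then, once.
Readings, each from a call of its own:
- robot.read_t(): time.
- robot.read_qpos(): joint angles.
- robot.read_qvel(): joint speeds.
- robot.read_effort(): joint torques, N m.
- robot.read_position(): TCP position.
- robot.read_tcp_rot(): TCP orientation.
- robot.read_force(): force on the tool from outside, world axes, zero at the start.
- robot.read_ft_torque(): the same for the moment, N m.
- robot.read_grip_width(): opening from 0.0 (shut) to 1.0 (fully open).
- robot.read_finger_force(): force on a finger pad.
Only numpy, scipy, OpenCV 4.12 (cv2) and the standard library are available. Lean on these libraries where they do the work, as an engineer would, in place of code of your own. Each camera call takes 0.05 s, during which the arm holds its last target. There are 200 camera calls.

## Working session

There is one attempt and no reset: what is moved stays moved. The work goes in short steps, each a Python script; the robot and the scene stay as the last script left them, time stands still between calls to the robot, and variables do not carry over. Pictures are saved under pics/ and viewed, at most 10 in all, crops included, and the job is handed in when it is done.

```bash
mkdir -p pics; ls; python3 - <<'E'
from rig import robot
import cv2,numpy as np
for n in("top","side"):
    p,d=robot.grab_frame(n); cv2.imwrite(f"pics/{n}0.png",p[:,:,::-1]); np.savez(f"{n}0.npz",p=p,d=d)
    print(n,robot.camera_info(n))
print(robot.camera_info("wrist"),robot.read_t())
E
```

```text
pics
top {'vfov': 50.23051038287837, 'cx': 317.0063140830689, 'cy': 238.9754015239107, 'view': array([[-0.01364563, -0.99967604, -0.02148529,  0.15033221],
       [-0.99916895,  0.01445778, -0.03811009,  0.45187734],
       [ 0.03840837,  0.0209474 , -0.99904254,  0.8837825 ],
       [ 0.        ,  0.        ,  0.        ,  1.        ]])}
side {'vfov': 47.05082047939798, 'cx': 312.52958159015066, 'cy': 232.65074142030116, 'view': array([[-0.99744895, -0.06638965,  0.02622992,  0.47662977],
       [-0.0507341 ,  0.40082959, -0.91474679,  0.02257276],
       [ 0.05021599, -0.91374397, -0.40317528,  0.99269705],
       [ 0.        ,  0.        ,  0.        ,  1.        ]])}
{'vfov': 67.3840334350692, 'cx': 321.7033590402434, 'cy': 238.2676281178523, 'T_tool_cam': array([[ 1.99688143e-04, -9.55078744e-01, -2.96352076e-01,
         8.01518555e-02],
       [ 9.99999863e-01,  3.33926854e-04, -4.02353602e-04,
         2.81253645e-04],
       [ 4.83239290e-04, -2.96351955e-01,  9.55078680e-01,
        -1.58770616e-01],
       [ 0.00000000e+00,  0.00000000e+00,  0.00000000e+00,
         1.00000000e+00]])} 0.1
```

View pics/top0.png

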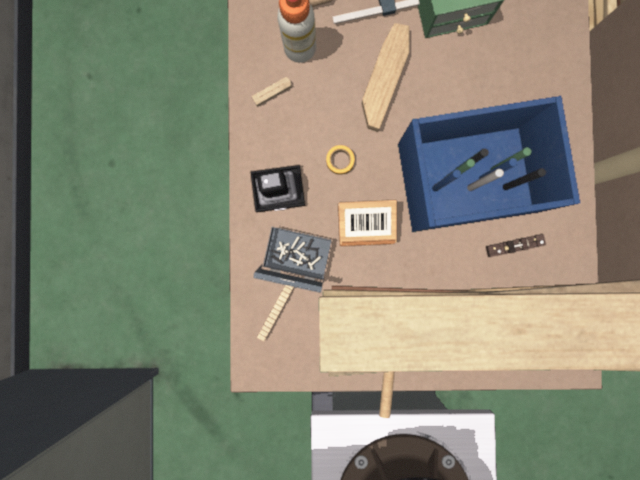

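View pics/side0.png

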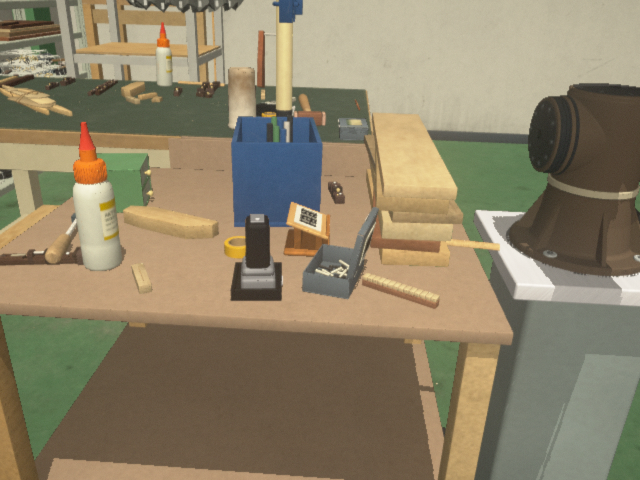

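The top view shows the scanner in its tray at about (277,187), the tape at (341,159) and the stand label at (370,221). The tin is at (300,255), its open lid standing on the robot side at (255..325,270..287), and the lining is at (275,313). A stack of planks lies to the right, at y<0. The side view agrees. Next I measure.

```bash
cat > h.py <<'E'
import numpy as np,cv2
from rig import robot
def cloud(d,info,T=None):
    f=240/np.tan(np.radians(info["vfov"]/2)); v,u=np.mgrid[:480,:640]
    P=np.stack([(u-info["cx"])/f*d,(v-info["cy"])/f*d,d],-1)
    if T is None: T=np.linalg.inv(info["view"])
    W=P@T[:3,:3].T+T[:3,3]; W[d<=0]=np.nan; return W
def rect(W,m):
    p=W[m][:,:2].astype(np.float32); (c,s,a)=cv2.minAreaRect(p); return np.round(c,4),np.round(s,4),round(a,1),int(m.sum())
def wristcloud():
    p=robot.read_position();R=np.array(robot.read_tcp_rot()).reshape(3,3)
    T=np.eye(4);T[:3,:3]=R;T[:3,3]=p
    im,d=robot.grab_frame("wrist");i=robot.camera_info("wrist")
    return im,cloud(d,i,T@i["T_tool_cam"])
E
python3 - <<'E'
from h import *
z=np.load("top0.npz");p=z["p"].astype(int);W=cloud(z["d"],robot.camera_info("top"));np.save("W.npy",W)
Z=W[...,2]
def box(u0,v0,u1,v1):
    m=np.zeros(Z.shape,bool);m[v0:v1,u0:u1]=1;return m
b=box(245,160,312,216); print("table z",np.nanmedian(Z[300:380,240:255]))
print("tray",rect(W,b&(Z>.008)&(Z<.026)&(p.sum(2)<200)))
print("handle top",rect(W,b&(Z>.095)),np.nanmax(Z[b]))
print("head",rect(W,b&(Z>.024)))
b=box(334,195,402,250); w=b&(p.min(2)>170)|(b&(p.max(2)<90)); 
print("stand",rect(W,b&(Z>.025)),"z",np.nanmin(Z[b]),np.nanmax(Z[b]))
m=box(346,207,392,236)&(p[...,2]>150)
k=(b&(p[...,2]>140)).astype(np.uint8);n,l,s,_=cv2.connectedComponentsWithStats(k);print(s)
q=W[m&(Z>.02)];c=np.nanmean(q,0);n=np.linalg.svd(q-c)[2][2];print("label",c,n*np.sign(n[2]),np.degrees(np.arccos(abs(n[2]))))
print("labelrect",rect(W,m))
b=box(250,222,345,295)
print("tin rim",rect(W,b&(Z>.028)&(Z<.042)),"lid hi",rect(W,b&(Z>.09)),"lid",rect(W,b&(Z>.05)),np.nanmax(Z[b]))
for v in range(225,295,5): print(v,[int(1000*x) for x in Z[v,255:345:6]])
b=box(250,285,300,345);print("lining",rect(W,b&(Z>.008)&(Z<.03)))
b=box(320,140,362,180);print("tape",rect(W,b&(Z>.01)&(Z<.03)))
b=box(315,275,640,380);print("planks z",np.nanmax(Z[b]),np.nanmin(W[b&(Z>.03)],0),np.nanmax(W[b&(Z>.03)],0))
E
```

```text
table z -0.0001964689006603848
tray (array([0.5437, 0.2116]), array([0.0701, 0.0869]), 6.8, 462)
handle top (array([0.5435, 0.2128]), array([0.0343, 0.0442]), 10.6, 591) 0.11458695685993725
head (array([0.5426, 0.2125]), array([0.0486, 0.0654]), 11.4, 1154)
stand (array([0.4797, 0.0579]), array([0.0717, 0.0952]), 1.6, 2488) z -0.00479480203838778 0.0646161825145185
[[     0      0    640    480 305000]
 [   334    195     34     26    221]
 [   369    195     17      5     43]
 [   387    195     15      6     47]
 [   391    201      5      2      6]
 [   339    203     57     36   1597]
 [   334    222      4     16     47]
 [   337    241     65      9    236]
 [   337    242      2      2      3]]
label [0.48114112 0.05655729 0.05112874] [-0.34413382 -0.01323198  0.93882737] 20.14444836976739
labelrect (array([nan, nan]), array([0., 0.]), 0.0, 1065)
tin rim (array([0.4286, 0.1627]), array([0.1419, 0.0874]), 81.5, 310) lid hi (array([0.3816, 0.1713]), array([0.1429, 0.0135]), 76.7, 558) lid (array([0.4238, 0.1696]), array([0.142 , 0.1149]), 89.1, 764) 0.12776442383752806
225 [0, 0, 0, 0, 0, 0, -1, 0, 0, 0, 0, -1, -2, -1, 4]
230 [-2, -1, 0, 8, -3, 3, 30, -2, 0, 0, 1, 3, -1, -1, 5]Traceback (most recent call last):
  File "<stdin>", line 18, in <module>
ValueError: cannot convert float NaN to integer
```

```bash
python3 - <<'E'
from h import *
z=np.load("top0.npz");p=z["p"];W=np.load("W.npy");Z=W[...,2]
cv2.imwrite("pics/tin0.png",cv2.resize(p[190:350,240:400],None,fx=3.75,fy=3.75,interpolation=cv2.INTER_CUBIC)[:,:,::-1])
def box(u0,v0,u1,v1):
    m=np.zeros(Z.shape,bool);m[v0:v1,u0:u1]=1;return m
b=box(250,258,327,293);print("lid hi",rect(W,b&(Z>.09)),"lid",rect(W,b&(Z>.06)),np.nanmax(Z[b]))
b=box(250,285,300,345);print("lining",rect(W,b&(Z>.008)&(Z<.03)))
b=box(320,140,362,180);print("tape",rect(W,b&(Z>.01)&(Z<.03)))
b=box(315,275,640,380);print("planks z",np.nanpercentile(Z[b],99),np.nanmin(W[b&(Z>.03)],0),np.nanmax(W[b&(Z>.03)],0))
b=box(405,90,580,235);print("bin",np.nanmax(Z[b]),rect(W,b&(Z>.08)))
q=lambda m:0
# feasibility
def Rz(yaw,tilt=0,to=np.array([1.,0,0])):
    pass
def frame(zax,yh):
    zax=np.array(zax,float);zax/=np.linalg.norm(zax);y=np.array(yh,float);y-=zax*(y@zax);y/=np.linalg.norm(y)
    return np.stack([np.cross(y,zax),y,zax],1)
for t in (0,10,20,30):
  for yaw in (0,90,180,270):
    a=np.radians(yaw);s=np.sin(np.radians(t))
    for pos in([.35,.18,.08],[.43,.16,.08],[.50,.15,.25],[.544,.212,.07]):
        R=frame([-s,0,-np.cos(np.radians(t))],[np.cos(a),np.sin(a),0]);j=robot.ik(pos,R)
        print(t,yaw,pos,None if j is None else np.round(j))
n=np.array([-.344,-.013,.939])
for yaw in(0,90,180,270):
    a=np.radians(yaw);j=robot.ik(np.array([.481,.057,.05])+n*.155,frame(-n,[np.cos(a),np.sin(a),0]));print("st",yaw,None if j is None else np.round(j))
E
```

```text
lid hi (array([0.385 , 0.1846]), array([0.1155, 0.0125]), 76.3, 442) lid (array([0.3869, 0.1842]), array([0.1154, 0.0168]), 77.6, 542) 0.12776442383752806
lining (array([0.3292, 0.2177]), array([0.0139, 0.1067]), 60.6, 495)
tape (array([0.5931, 0.101 ]), array([0.0469, 0.048 ]), 89.2, 380)
planks z 0.1471476640419267 [ 0.23737304 -0.36066418  0.03020316] [0.39170482 0.14777087 0.14952794]
bin 0.17790024962285156 (array([ 0.5591, -0.1203]), array([0.1604, 0.2217]), 8.0, 9305)
0 0 [0.35, 0.18, 0.08] [ 56.   3. -45.   0. -43. 124.]
0 0 [0.43, 0.16, 0.08] [ 45.   9. -37.   0. -44. 135.]
0 0 [0.5, 0.15, 0.25] [ 38.   5. -16.   0. -68. 142.]
0 0 [0.544, 0.212, 0.07] [ 40.  20. -22.   0. -47. 140.]
0 90 [0.35, 0.18, 0.08] [  56.    3.  -45.   -0.  -43. -146.]
0 90 [0.43, 0.16, 0.08] [  45.    9.  -37.   -0.  -44. -135.]
0 90 [0.5, 0.15, 0.25] [  38.    5.  -16.    0.  -68. -128.]
0 90 [0.544, 0.212, 0.07] [  40.   20.  -22.    0.  -47. -130.]
0 180 [0.35, 0.18, 0.08] [ 56.   3. -45.   0. -43. -56.]
0 180 [0.43, 0.16, 0.08] [ 45.   9. -37.   0. -44. -45.]
0 180 [0.5, 0.15, 0.25] [ 38.   5. -
[... 2616 characters left out ...]
0 90 [0.544, 0.212, 0.07] [  30.   38.    7.  -15.  -86. -116.]
30 180 [0.35, 0.18, 0.08] [ 37.  22. -19. -18. -75. -28.]
30 180 [0.43, 0.16, 0.08] [ 31.  27. -10. -15. -79. -25.]
30 180 [0.5, 0.15, 0.25] [  28.   24.    8.  -14. -101.  -27.]
30 180 [0.544, 0.212, 0.07] [ 30.  38.   7. -15. -86. -26.]
30 270 [0.35, 0.18, 0.08] [ 37.  22. -19. -18. -75.  62.]
30 270 [0.43, 0.16, 0.08] [ 31.  27. -10. -15. -79.  65.]
30 270 [0.5, 0.15, 0.25] [  28.   24.    8.  -14. -101.   63.]
30 270 [0.544, 0.212, 0.07] [ 30.  38.   7. -15. -86.  64.]
st 0 [ 46. -16. -54.  22. -40. 119.]
st 90 [  46.  -16.  -54.   22.  -40. -151.]
st 180 [ 46. -16. -54.  22. -40. -61.]
st 270 [ 46. -16. -54.  22. -40.  29.]
```

View pics/tin0.png

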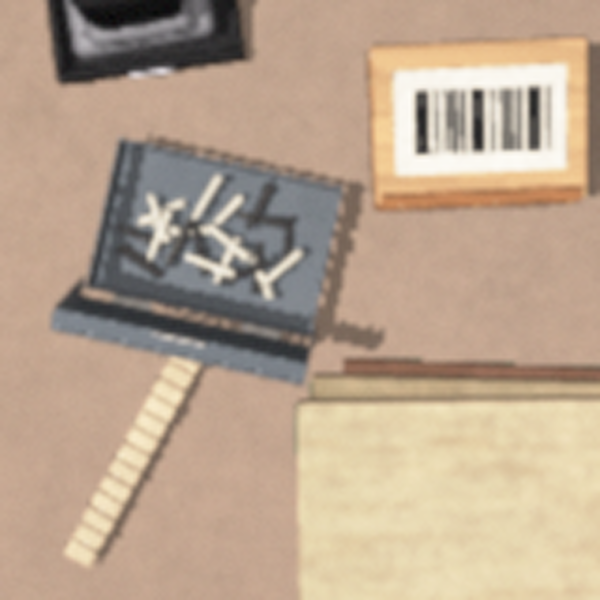

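```bash
cat >> h.py <<'E'
UP=np.array([0,0,1.])
a=np.radians(12.5); F=np.array([np.cos(a),-np.sin(a),0]); Y=np.array([np.sin(a),np.cos(a),0])
def frame(zax,yh):
    zax=np.array(zax,float);zax/=np.linalg.norm(zax);y=np.array(yh,float);y-=zax*(y@zax);y/=np.linalg.norm(y)
    return np.stack([np.cross(y,zax),y,zax],1)
E
python3 - <<'E'
from h import *
W=np.load("W.npy")
for u,v in[(40,373),(80,373),(120,372),(155,372),(140,400),(140,470),(60,450),(5,300),(12,20)]: print(u,v,W[v,u].round(3))
i=robot.camera_info("top");f=240/np.tan(np.radians(i["vfov"]/2));T=np.linalg.inv(i["view"])
def ray(u,v,z):
    d=T[:3,:3]@[(u-i["cx"])/f,(v-i["cy"])/f,1];return (T[:3,3]+d*(z-T[2,3])/d[2]).round(4)
c=lambda x,y:(240+x/3.75,190+y/3.75)
A=ray(*c(125,140),.036);B=ray(*c(345,185),.036);C=ray(*c(312,330),.036);print("tin front",A,B,"backR",C,np.degrees(np.arctan2((A-B)[0],(A-B)[1])))
m=(A+B)/2;print("centre",m-F*.04,"hinge",m-F*.08)
A=ray(*c(55,325),.1);B=ray(*c(305,380),.1);print("lid edge",A,B,(A+B)/2,np.degrees(np.arctan2((A-B)[0],(A-B)[1])))
L=[ray(*c(*q),h) for q,h in(((397,68),.062),((565,65),.062),((568,172),.042),((395,177),.042))];print("label",L,np.mean(L,0))
for k in(1,-1):
  for p,z in(((.355,.2),.25),((.355,.2),.088)):
    print(np.round(robot.ik([*p,z],frame(-UP,k*Y)),1))
E
```

```text
40 373 [ 0.089  0.993 -0.626]
80 373 [ 0.091  0.865 -0.613]
120 372 [ 0.089  0.751 -0.627]
155 372 [ 0.08   0.659 -0.665]
140 400 [ 0.028  0.661 -0.545]
140 470 [-0.164  0.659 -0.541]
60 450 [ 0.049  0.66  -0.112]
5 300 [ 0.31   1.078 -0.59 ]
12 20 [ 1.16   1.078 -0.612]
tin front [0.4738 0.2174 0.036 ] [0.452 0.118 0.036] backR [0.3868 0.1339 0.036 ] 12.370026377474046
centre [0.42384816 0.17635758 0.036     ] hinge [0.38479632 0.18501517 0.036     ]
lid edge [0.3927 0.2408 0.1   ] [0.3684 0.1364 0.1   ] [0.38055 0.1886  0.1    ] 13.102789941262449
label [array([0.5021, 0.0947, 0.062 ]), array([0.5022, 0.0211, 0.062 ]), array([0.4561, 0.0182, 0.042 ]), array([0.455 , 0.0956, 0.042 ])] [0.47885 0.0574  0.052  ]
[  57.5   -6.9  -28.2    0.   -68.8 -160. ]
[  57.5    3.5  -42.4    0.   -44.  -160. ]
[ 57.5  -6.9 -28.2   0.  -68.8  20. ]
[ 57.5   3.5 -42.4   0.  -44.   20. ]
```

```bash
python3 - <<'E'
from h import *
robot.move_gripper(0.0)
robot.goto([.345,.205,.25],frame(-UP,-Y))
im,W=wristcloud();cv2.imwrite("pics/w1.png",im[:,:,::-1]);np.savez("w1.npz",W=W,p=im)
print(robot.read_t(),robot.read_position(),robot.read_force())
Z=W[...,2]
t=np.array([.40,.184]); 
G=W[...,:2]-t; s=G@F[:2]; l=G@Y[:2]
for lo in(-.03,-.01,.01,.03):
  m=(abs(l-lo)<.006)&(s>-.06)&(s<.12)
  b=np.arange(-.05,.111,.004)
  print(lo,[(round(1000*x),round(1000*np.nanmax(Z[m&(s>=x)&(s<x+.004)]))) for x in b if (m&(s>=x)&(s<x+.004)).sum()>2])
m=(Z>.028)&(Z<.042)&(s>-.02)&(s<.12)&(abs(l)<.07);print("rim s",np.nanpercentile(s[m],[2,98]),"l",np.nanpercentile(l[m],[2,98]))
E
```

```text
3.35 [0.34510759 0.20587157 0.24988246] [ 0.68023161 -0.23045619  0.76303046]
-0.03 [(-50, 2), (-46, 2), (-42, 360), (-38, 361), (-34, 361), (-30, 341), (-26, 341), (-22, 341), (-18, 108), (-14, 109), (-10, 53), (-6, 36), (-2, 4), (2, 3), (6, 12), (10, 13), (14, 16), (18, 16), (22, 17), (26, 15), (30, 16), (34, 8), (38, 8), (42, 9), (46, 8), (50, 4), (54, 3), (58, 4), (62, 34), (70, 3), (74, 2), (78, 3), (82, 2), (86, 2), (90, 2), (94, 3), (98, 2), (102, 2), (106, 3), (110, 2)]
-0.01 [(-50, 264), (-46, 3), (-42, 360), (-38, 362), (-34, 366), (-30, 342), (-26, 342), (-22, 342), (-18, 108), (-14, 112), (-10, 55), (-6, 34), (-2, 4), (2, 3), (6, 4), (10, 16), (14, 17), (18, 16), (22, 16), (26, 16), (30, 17), (34, 4), (38, 12), (42, 12), (46, 13), (50, 13), (54, 12), (58, 12), (62, 35), (66, 34), (70, 2), (74, 2), (78, 3), (82, 2), (86, 2), (90, 3), (94, 2), (98, 2), (102, 2), (106, 3), (110, 2)]
0.01 [(-50, 327), (-46, 333), (-42, 339), (-38, 363), (-34, 366), (-30, 342), (-26, 342), (-22, 342), (-18, 108), (-14, 113), (-10, 55), (-6, 34), (-2, 33), (2, 4), (6, 5), (10, 10), (14, 14), (18, 17), (22, 12), (26, 12), (30, 12), (34, 15), (38, 17), (42, 16), (46, 17), (50, 16), (54, 17), (58, 16), (62, 33), (66, 34), (70, 3), (74, 3), (78, 2), (82, 2), (86, 2), (90, 2), (94, 2), (98, 3), (102, 2), (106, 3), (110, 20)]
0.03 [(-50, 264), (-46, 2), (-42, 339), (-38, 364), (-34, 365), (-30, 342), (-26, 342), (-22, 342), (-18, 108), (-14, 109), (-10, 57), (-6, 35), (-2, 34), (2, 4), (6, 8), (10, 9), (14, 16), (18, 16), (22, 16), (26, 16), (30, 17), (34, 17), (38, 16), (42, 17), (46, 4), (50, 4), (54, 4), (58, 4), (62, 31), (66, 33), (70, 3), (74, 2), (78, 2), (82, 3), (86, 2), (90, 2), (94, 2), (98, 3), (102, 13), (106, 20), (110, 21)]
rim s [-0.00814125  0.11915228] l [-0.06835243  0.06783286]
```

View pics/w1.png

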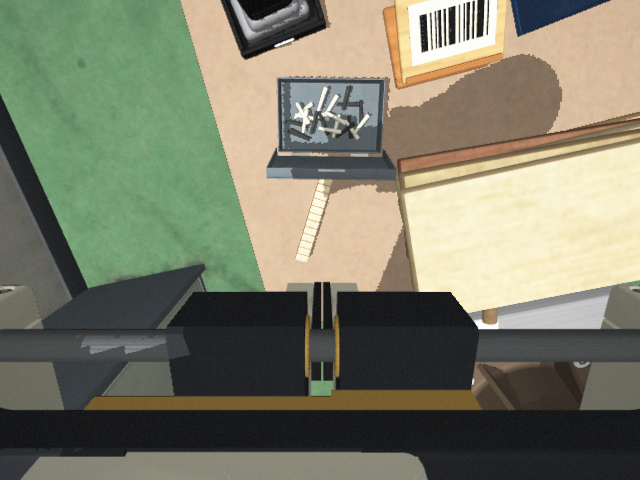

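The wrist view shows the tin at u 278..388 with its front edge at v 78, the lid edge at v 165, and the lining at (315,215). The planks start at u 398. The tin's centre is about (0.426, 0.178). I'll tip the lid now, working to the left of its middle so the gripper's body clears the planks.

```bash
cat >> h.py <<'E'
def tin(s,l,z): 
    p=np.array([.40,.184,0])+F*s+Y*l; p[2]=z; return p
E
python3 - <<'E'
from h import *
l=.03;R=frame(-UP,-Y)
robot.goto(tin(-.062,l,.15),R); f0=np.array(robot.read_force())
robot.servo_line(tin(-.062,l,.09),speed=.1)
r=.062
for th in(80,65,50,38,27,17,8,0):
    t=np.radians(th);s=-.012+r*np.cos(t)-.004*np.sin(t)-.010;z=.032+r*np.sin(t)+.005*np.cos(t)
    robot.servo_line(tin(s,l,z),speed=.07)
    print(th,(np.array(robot.read_force())-f0).round(2),robot.read_t())
for z in(.0355,.034,.0325,.031,.0295):
    robot.servo_line(tin(s,l,z),speed=.02);f=np.array(robot.read_force())-f0;print(z,f.round(2),robot.read_position()[2])
    if f[2]>6:break
robot.dwell(.3)
robot.servo_line(tin(s,l,.2),speed=.15)
im,d=robot.grab_frame("side");print(robot.read_t())
cv2.imwrite("pics/s2.png",cv2.resize(im[180:320,200:460],None,fx=2.5,fy=2.5)[:,:,::-1])
E
```

```text
80 [ 0.23 -0.93 -1.39] 5.4167
65 [ 0.11 -1.04 -0.72] 5.8
50 [ 0.21 -1.21 -0.3 ] 6.1833
38 [ 0.21 -1.01 -1.89] 6.5167
27 [ 0.23 -0.63 -1.36] 6.8333
17 [-0.75 -0.75 -0.95] 7.1333
8 [-0.49 -1.32 -1.49] 7.425
0 [ 0.26 -1.45 -1.47] 7.7
0.0355 [-0.44 -0.2  -0.89] 0.03558404186818254
0.034 [-0.85 -2.11  7.32] 0.03471347197098218
9.8083
```

View pics/s2.png

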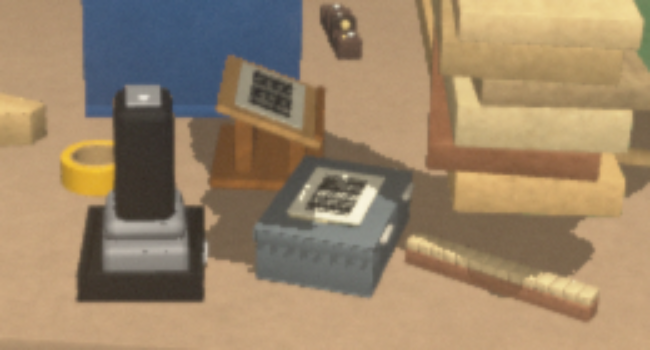

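The side view shows the lid lying shut on the tin with its label facing up, and the lining and tape undisturbed. Now the gripper opens, I measure the tin label with the wrist camera on the way, and then hover beside the scanner.

```bash
python3 - <<'E'
from h import *
b=np.radians(11);ys=-np.array([np.cos(b),np.sin(b),0]);R=frame(-UP,ys)
robot.goto([.436,.26,.22],R)
im,W=wristcloud();np.savez("w2.npz",W=W,p=im);Z=W[...,2];p=im.astype(int)
near=np.hypot(W[...,0]-.426,W[...,1]-.178)
m=(near<.075)&(Z>.025)&(Z<.05);print("lid",rect(W,m),np.nanmedian(Z[m]))
m2=(near<.05)&(Z>.025)&(Z<.05)&(p[...,2]>150);n,L,S,C=cv2.connectedComponentsWithStats(m2.astype(np.uint8));k=1+S[1:,4].argmax();print("label",rect(W,L==k),S[k])
q=W[(near<.03)&m];c=q.mean(0);print("normal",np.linalg.svd(q-c)[2][2])
robot.move_gripper(1.0)
robot.goto(np.array([.543,.212,.22])+[.02,.085,0],R)
im2,W=wristcloud();np.savez("w3.npz",W=W,p=im2);Z=W[...,2];p=im2.astype(int);near=np.hypot(W[...,0]-.543,W[...,1]-.212)
m=(near<.06)&(Z>.095)&(Z<.12);print("top",rect(W,m),np.nanmedian(Z[m]))
m=(near<.06)&(Z>.022)&(Z<.12);print("all",rect(W,m))
m=(near<.065)&(Z>.010)&(Z<.022)&(p.sum(2)<200);print("tray",rect(W,m))
print(robot.read_t(),robot.read_position())
cv2.imwrite("pics/w23.png",cv2.resize(np.hstack([im,im2]),(800,300))[:,:,::-1])
E
```

```text
lid (array([0.4324, 0.1783]), array([0.1086, 0.0801]), 76.9, 10062) 0.03552629787626768
label (array([0.4252, 0.1874]), array([0.0819, 0.0619]), 77.0, 3507) [ 307   82   74  102 3507]
normal [ 0.04338946 -0.00874969 -0.99901992]
top (array([0.5445, 0.2132]), array([0.0342, 0.0437]), 9.9, 2831) 0.10942011877397706
all (array([0.5446, 0.2136]), array([0.0498, 0.0661]), 9.9, 4256)
tray (array([0.5458, 0.212 ]), array([0.0722, 0.0877]), 6.5, 1620)
13.0917 [0.56281889 0.29670859 0.21945215]
```

View pics/w23.png

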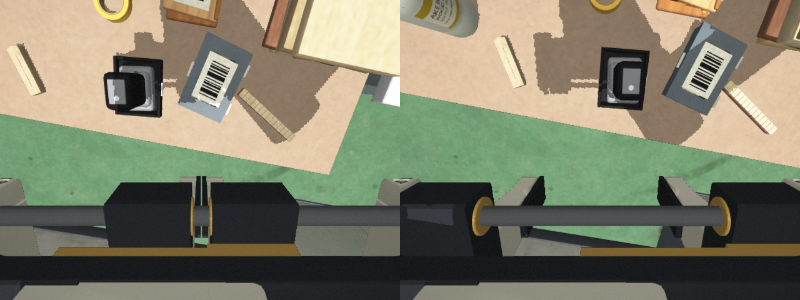

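The left half shows the label on the shut lid at about (215,77), and the right half shows the scanner in its tray at (628,77). The lid's normal reads 0.04 rad off, so I check that against the table in the same frame before going on.

```bash
python3 - <<'E'
from h import *
z=np.load("w2.npz");W=z["W"];Z=W[...,2]
def fit(m):
    q=W[m];A=np.c_[q[:,0]-.432,q[:,1]-.178,np.ones(len(q))];return np.linalg.lstsq(A,q[:,2],rcond=None)[0].round(4),m.sum()
near=np.hypot(W[...,0]-.432,W[...,1]-.178)
print("table",fit((abs(Z)<.008)&(near<.2)))
print("lid",fit((Z>.025)&(Z<.05)&(near<.036)))
z=np.load("w3.npz");W=z["W"];Z=W[...,2];near=np.hypot(W[...,0]-.432,W[...,1]-.178)
print("table",fit((abs(Z)<.008)&(near<.2)));print("lid",fit((Z>.025)&(Z<.05)&(near<.036)))
E
```

```text
table (array([ 0.0006, -0.0001,  0.0009]), np.int64(58150))
lid (array([-0.0011,  0.0018,  0.037 ]), np.int64(5113))
table (array([ 0.0008, -0.0005,  0.0009]), np.int64(56173))
lid (array([-0.0043,  0.0021,  0.037 ]), np.int64(5288))
```

The lid is flat at 37 mm, so it is shut. Next I take the scanner, lift it and aim at the tin label.

```bash
python3 - <<'E'
from h import *
b=np.radians(9.9);ys=-np.array([np.cos(b),np.sin(b),0]);R=frame(-UP,ys)
robot.goto([.5445,.2134,.17],R)
robot.servo_line([.5445,.2134,.064],speed=.12)
robot.move_gripper(0.0)
print("grip",robot.read_grip_width(),robot.read_finger_force(),robot.read_position(),robot.read_t())
robot.servo_line([.5445,.2134,.09],speed=.06)
robot.servo_line([.5445,.2134,.196],speed=.15)
robot.servo_line([.432,.178,.196],speed=.12)
robot.dwell(.4)
side,d=robot.grab_frame("side");top,_=robot.grab_frame("top");Ws=cloud(d,robot.camera_info("side"));np.savez("s3.npz",W=Ws,p=side)
robot.dwell(1.0)
print("grip",robot.read_grip_width(),robot.read_finger_force(),robot.read_position(),robot.read_t())
cv2.imwrite("pics/s3.png",np.hstack([side[80:380,200:500],top[130:430,180:480]])[:,:,::-1])
E
```

```text
grip 0.38519945924626636 29.984472692012787 [0.54448525 0.21337916 0.06395521] 15.5
grip 0.3875765474342741 29.983891546726227 [0.43200007 0.17802246 0.19601926] 19.575
```

View pics/s3.png

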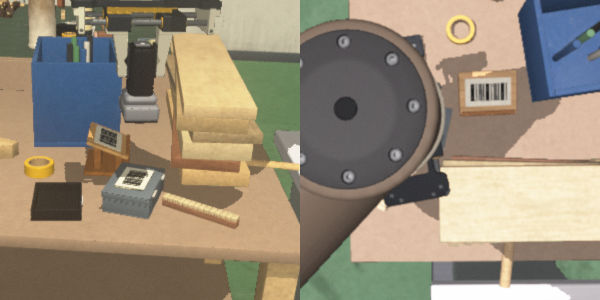

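The side crop shows the scanner upright and clear of its empty tray (57,200), with its head at (140,108) above the lid label at (135,178). I check its position from the depth.

```bash
python3 - <<'E'
from h import *
W=np.load("s3.npz")["W"];Z=W[...,2];near=np.hypot(W[...,0]-.432,W[...,1]-.178)<.06
for a,b in((.138,.15),(.15,.16),(.18,.2),(.2,.23)):
    m=near&(Z>a)&(Z<b); 
    if m.sum()>5:q=W[m];print(a,b,m.sum(),np.percentile(q,[3,50,97],axis=0).round(4).tolist())
m=near&(Z>.1)&(Z<.3);print(np.percentile(Z[m],[1,99]))
R=np.array(robot.read_tcp_rot()).reshape(3,3);print(R.round(3))
b=np.radians(9.9);ys=-np.array([np.cos(b),np.sin(b),0])
t=.35;c=np.radians(2);n=np.array([-np.sin(t)*np.cos(c),-np.sin(t)*np.sin(c),np.cos(t)])
for g in(.07,.08,.1):print(np.round(robot.ik(np.array([.480,.057,.0515])+n*(g+.059),frame(-n,ys)),1))
E
```

```text
0.138 0.15 290 [[0.406, 0.185, 0.1385], [0.4308, 0.2085, 0.145], [0.4573, 0.2128, 0.1498]]
0.15 0.16 292 [[0.4066, 0.1642, 0.1507], [0.434, 0.208, 0.1555], [0.4602, 0.2134, 0.1598]]
0.18 0.2 407 [[0.4133, 0.1797, 0.1807], [0.4321, 0.1975, 0.1906], [0.4523, 0.2009, 0.1994]]
0.2 0.23 1074 [[0.4007, 0.1797, 0.2008], [0.4326, 0.194, 0.2154], [0.4648, 0.2009, 0.2295]]
[0.1402431  0.29921728]
[[ 0.172 -0.985  0.   ]
 [-0.985 -0.172  0.   ]
 [-0.    -0.    -1.   ]]
[ 43.9 -13.2 -55.8  23.8 -34.6 -51.6]
[ 44.7 -14.4 -54.9  22.9 -36.7 -51.2]
[ 46.2 -16.7 -53.2  21.4 -40.9 -50.5]
```

The scanner sits over the label as planned. On to the stand.

```bash
python3 - <<'E'
from h import *
b=np.radians(9.9);ys=-np.array([np.cos(b),np.sin(b),0])
t=.35;c=np.radians(2);n=np.array([-np.sin(t)*np.cos(c),-np.sin(t)*np.sin(c),np.cos(t)])
robot.dwell(.3)
robot.servo_line(np.array([.480,.057,.0515])+n*.159,frame(-n,ys),speed=.08)
robot.dwell(.4)
side,d=robot.grab_frame("side");np.savez("s4.npz",W=cloud(d,robot.camera_info("side")),p=side)
robot.dwell(1.1)
print(robot.read_grip_width(),robot.read_position(),robot.read_t(),robot.read_force())
cv2.imwrite("pics/s4.png",cv2.resize(side[80:320,200:500],None,fx=2,fy=2)[:,:,::-1])
E
```

```text
0.38692782495346156 [0.42550184 0.05507787 0.2008478 ] 23.1167 [ 0.53218359 -0.24167724 -1.8415131 ]
```

View pics/s4.png

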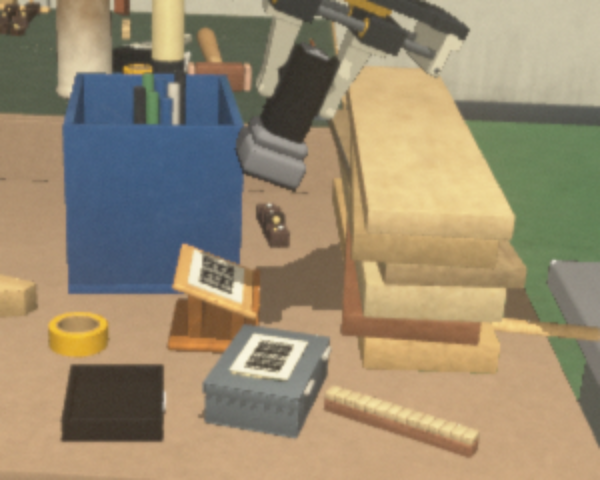

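The side view shows the scanner tilted with its axis running through the stand label at (218,275). The tray is empty at (115,400). I measure the empty tray, return above it and lower with a force watch.

```bash
python3 - <<'E'
from h import *
z=np.load("s4.npz");W=z["W"];p=z["p"].astype(int);Z=W[...,2]
m=(np.hypot(W[...,0]-.545,W[...,1]-.212)<.075)&(Z>.0145)&(Z<.022)&(p.sum(2)<220)
print("tray rim",rect(W,m))
c=np.radians(6.7);ys=-np.array([np.cos(c),np.sin(c),0]);R=frame(-UP,ys);P=[.5455,.212]
robot.servo_line([.45,.12,.21],R,speed=.1)
robot.servo_line([*P,.20],speed=.12)
robot.servo_line([*P,.11],speed=.12)
f0=np.array(robot.read_force())
zz=.085
robot.servo_line([*P,zz],speed=.08)
for zz in(.078,.074,.070,.067,.0655,.0645,.0638,.063):
    robot.servo_line([*P,zz],speed=.03);f=np.array(robot.read_force())-f0;print(zz,f.round(2),robot.read_grip_width())
    if np.linalg.norm(f)>5:break
print(robot.read_t(),robot.read_position())
side,d=robot.grab_frame("side");cv2.imwrite("pics/s5.png",cv2.resize(side[180:330,190:400],None,fx=3,fy=3)[:,:,::-1])
E
```

```text
tray rim (array([0.5472, 0.2138]), array([0.0691, 0.0886]), 6.9, 460)
0.078 [-2.01 -0.12 -0.18] 0.3896522907682011
0.074 [-1.54 -0.33  0.33] 0.3907107132934993
0.07 [-1.48  0.4   0.23] 0.38989567871075753
0.067 [-1.55  0.33 -0.21] 0.38453715479119194
0.0655 [-1.65  0.14 -0.09] 0.3880771488949493
0.0645 [-1.32 -0.   -0.06] 0.38897191777276324
0.0638 [-2.15  0.33  1.95] 0.38397389289761713
0.063 [-3.5 -2.   9.2] 0.39022057011933503
28.7833 [0.54571205 0.21211115 0.06391963]
```

View pics/s5.png

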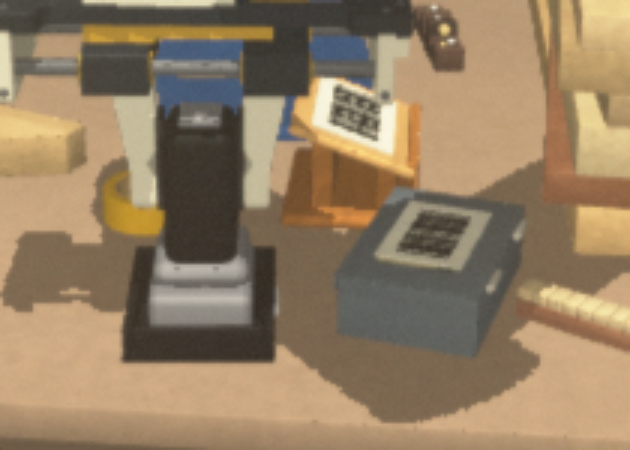

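The scanner is standing in the tray at (198,300), seated at the height it had before. I let go, retreat and check.

```bash
python3 - <<'E'
from h import *
P=robot.read_position()[:2]
robot.servo_line([*P,.0645],speed=.03)
robot.move_gripper(1.0)
robot.servo_line([*P,.19],speed=.1)
robot.servo_line([P[0],P[1]+.085,.22],speed=.15)
im,W=wristcloud();Z=W[...,2];p=im.astype(int);near=np.hypot(W[...,0]-.545,W[...,1]-.212)
m=(near<.06)&(Z>.095)&(Z<.12);print("top",rect(W,m),np.nanmedian(Z[m]))
m=(near<.06)&(Z>.022)&(Z<.12);print("all",rect(W,m))
m=(near<.065)&(Z>.010)&(Z<.022)&(p.sum(2)<200);print("tray",rect(W,m))
nl=np.hypot(W[...,0]-.432,W[...,1]-.178);m=(Z>.025)&(Z<.05)&(nl<.036);q=W[m];print("lid",np.linalg.lstsq(np.c_[q[:,:2]-[.432,.178],np.ones(len(q))],q[:,2],rcond=None)[0])
print(robot.read_t(),robot.read_finger_force())
E
```

```text
top (array([0.5451, 0.2119]), array([0.0335, 0.0438]), 6.3, 2850) 0.10948673826294011
all (array([0.5452, 0.212 ]), array([0.05 , 0.065]), 6.6, 3914)
tray (array([0.5457, 0.2122]), array([0.0719, 0.0872]), 6.7, 1864)
lid [-0.0033688   0.0009318   0.03697213]
32.3167 0.0
```

The scanner is upright and within 1 mm of the tray's centre, and the lid is shut. Handing in.

```bash
python3 -c "
from rig import robot
print(robot.job_done())"
```

```text
the job is handed in; nothing more can be done
None
```

I handed the job in after about 32 s of the 64 s allowed: the lid is shut, the scanner was held steady for over a second at both labels, and it now stands released and upright within 1 mm of its tray's centre. The lining and tape were never touched by plan and looked unmoved in the pictures, and the hand-in call returned no verdict.

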